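# Lock the hold-down bar over a foil tray

## Task

Lock the covered foil tray down on its carrying board: lift the sprung clamp at the end of the sprung bar, and with the clamp still raised draw the bar out across the tray all the way to its stop, without hauling hard against the stop. Then lower the clamp so that its hook drops fully behind the post, and let go, so that the bar's spring keeps it hooked there. Leave the tray in its place, and do not knock over or push away the jars and the pitcher.

Things in the scene. Friction and masses are not known exactly. Their poses are not given: they have to be found in the camera images.
- carrier: Fixed plywood carrying board, 270 (x) x 400 (y) x 18 mm, y -265 to +135 mm. Origin: on the work surface below the tray's middle; z up, +y is the way the bar pulls out. At its -y end a level square tube, 36 mm wide, axis 98 mm above the work surface, from y = -255 to -90 mm, on two feet, houses the sprung bar (18 mm square). A flat steel post stands at the +y end.
- post (a point): Top outer (+y) edge, middle, of the fixed upright steel post: a plate 30 mm wide (x), 10 mm thick (y) and 72 mm tall. This point is 90 mm above the work surface, 98 mm from the carrier's origin along +y; its axes are the carrier's.
- bar: The sprung bar. Origin: its outer end, on the hinge axis of the clamp (along carrier x), 98 mm above the work surface, as found 80 mm from the carrier origin along -y. It slides along carrier y only; a spring draws it in (3 N as found, about 8 N out). Its stop, between 90 and 170 mm out, is felt: the pull goes solid; pull on it with under 30 N.
- grip (a point): Centre of the clamp's black knob: cylinder 28 mm in diameter, 28 mm long, axis along carrier x; pinch its flat ends. The clamp is a steel link 20 mm wide, 10 mm thick, hinged on the bar's tip, level and pointing to +y as found; knob centre 79 mm from the hinge axis along the link, 22 mm above it. It swings up by at most 0.9 rad; a spring folds it down (2 to 4 N at the knob).
- nose (a point): Lower inner (-y) edge, middle, of the clamp's hook: a tongue 24 mm wide, 75 to 83 mm from the hinge axis, reaching 20 mm below that axis; 78 mm above the work surface with the clamp level, so the level hook runs against the post's inner face and must be lifted over it. Hooked, this point is at the post's outer face, 12 mm below post.
- tray: Foil tray with white lid, 206 (x) x 148 (y) x 53 mm, 0.7 kg, loose on the carrier's board (its underside 18 mm above the work surface, lid 71 mm). Origin: centre of its underside.
- shaker: Bystander: round seasoning jar with black cap, 58 mm in diameter, 130 mm tall, beyond the post. Origin: centre of its underside.
- spice_jar: Bystander: round jar with a blue cap, 50 mm in diameter, 95 mm tall, standing on the board beside the tube. Origin: centre of its underside.
- pitcher: Bystander: clear plastic pitcher, 110 mm in diameter, 180 mm tall, with a handle. Origin: centre of its underside.

How it is judged:
On the way, in this order (a step that is already met when the one before it is completed fails the run):
1. with the clamp raised so that its hook is above the post's top, the bar is out at its stop (within 3 mm) (y of bar in the frame of carrier above 0.035 m and z of nose in the frame of post above 0 m), for 0.1 s.
2. the clamp is down with its hook behind the post (y of nose in the frame of post above -0.003 m and z of nose in the frame of post below -0.008 m), for 0.2 s.
At the end, for the whole second after the job is handed in: The hook is at least 8 mm below the post's top, its inner face within 3 mm inside to 5 mm outside of the post's outer face, so the bar stays out by itself; the tray is at rest and has moved under 15 mm, the jars and pitcher under 30 mm (all of step 2 and y of nose in the frame of post below 0.005 m and z of nose in the frame of post above -0.02 m and linear speed of tray below 0.02 m/s); the robot touches nothing.
It fails at once if the bar is hauled against its stop with over 30 N (contact force between bar_c1 and carrier_c11 above 30 N).
It fails at once if the tray is shifted by over 15 mm (distance of tray from where it was at the start of the episode above 0.015 m).
It fails at once if a bystander (jar, pitcher) is moved by over 30 mm (distance of any of shaker, spice_jar, pitcher from where it was at the start of the episode above 0.03 m).
It also fails if it takes over 40 s, if anything falls off the work surface, if the arm or the gripper's body presses on something with over 40 N, if the wrist force passes 120 N, or if a joint passes its speed limit or range.

## Robot

A 6-joint arm with a two-finger parallel gripper is mounted at the origin on the work surface. World frame = base frame: x ahead of the robot, y to its left, z up, the work surface at z = 0. Lengths are in m, angles in rad, forces in N, time in s.
With the tool pointing down it reaches from about 0.35 to 0.775 m from the base axis. Payload 5.5 kg.
Tool frame: the origin (TCP) lies at the very end of the fingers, on their centre line; the grasp point (between the pads) lies 19 mm behind it; z points along the fingers, y is the line along which they close (so a half turn about z gives the same grasp; the last joint's range is limited). The gripper opens to 85 mm and grips with 20 to 120 N. Pads are 22 mm wide; open, the fingers measure 114 mm over their backs; the gripper's body (76 mm by 85 mm) begins 54 mm behind the grasp point. The pads swing forward as they close: fully open they stand 13 mm farther back than shut.
Start: joints at [-1.257, 0.313, 0.046, 1.304, 0, 1.431], TCP at [0.252, -0.517, 0.231] pointing down, gripper open.
Joint ranges: [-2.76, 2.76], [-0.86, 1.69], [-1.03, 1.26], [-2.2, 2.34], [-1.47, 1.5], [-3.14, 3.14]. Speed limits (rad/s): [2.57, 2.57, 3.14, 3.14, 3.14, 3.14].

## Interface

Orientations are given as a unit quaternion [w, x, y, z].
In Python, from workcell import get_state, read_camera, calibration, hand_in gives the robot as it stands.
- The arm moves only by the tool drive_tool, never from a script. Its argument "deltas" is a list that holds one entry, the list of rows, each a list of 7 numbers: the closure in counts, from 0 (fully open) to 255 (shut), then the shift along the tool's x, y, z in m, then the turn, a rotation vector about the tool's x, y, z in degrees. A call has 1 to 12 rows; each row is the pose to reach, as a shift and turn from the pose commanded when the call began, along the tool's axes at that moment; what a row does not reach only later rows make up. A row lasts 1/8 s, in which the tool goes at most 62.5 mm and 10.7 degrees, less where a joint would pass 70% of its speed; a pose out of reach is approached as far as the arm can. A call with a gripper value outside its range is refused whole. The fingers move at their own pace and stop on an object; "newtons" is the grip in N (left out, the last holds). Time passes only in rows, so rows that repeat a pose let the fingers close. It gives the time, the measured TCP pose, the force, the opening and the grip force at its end, in the units of the state.
- get_state(): the state, without advancing time (a new reading comes with each control period).
- read_camera(name): name is "side" or "top" or "wrist"; returns (picture, depth): 420x560x3 uint8, red, green, blue; 420x560 float32, m along the optical axis (not along the pixel's ray), 0 where there is no reading.
- calibration(name): a dict with "mtx" (3x3 intrinsics, pixels), "world_from_camera" (4x4, takes a point from camera to world coordinates). Camera axes: x right, y up, looking along -z (the intrinsics and any distortion apply to the point x, -y, -z); pixel columns grow to the right and rows downward; lengths in m; the calibration is good to about 2 mm. The wrist camera is an equidistant fisheye: a pixel r from the principal point sees the ray r / f radians off the axis. A picture is of the moment at which its call begins: read the wrist's pose just before it. calibration takes no time and is no camera call; for the wrist camera it gives the pose at the moment of the call.
- hand_in(): hands the job in; it is judged then, once.
The state is a dict: "clock": time; "joint_pos": joint angles; "qvel": joint speeds; "tau": joint torques, N m; "tcp_pos": TCP position; "orientation": TCP orientation; "wrist_force": force on the tool from outside, world axes, zero at the start; "ft_torque": the same for the moment, N m; "finger_gap": finger opening in m; "grip_force": force on a finger pad.
Only numpy, scipy, OpenCV 4.12 (cv2) and the standard library are available. Lean on these libraries where they do the work, as an engineer would, in place of code of your own. Each camera call takes 0.05 s, during which the arm holds its last target. There are 200 camera calls.

## Working session

There is one attempt and no reset: what is moved stays moved. The work goes in short steps, Python scripts to look and compute and a tool call to move; the robot and the scene stay as the last step left them, time stands still between calls to the robot, and variables do not carry over. Pictures are saved under pics/ and viewed, at most 10 in all, crops included, and the job is handed in when it is done.

Besides the shell and the picture viewer there is one more tool, called after "Call:" as name([rows], argument=value, ...), one row to a line, values as JSON. drive_tool: Moves the arm, as the interface text tells. Its arguments: {"type":"object","properties":{"deltas":{"type":"array","items":{"type":"array","items":{"type":"array","items":{"type":"number"}}}},"newtons":{"type":"number"}},"required":["deltas"]}

```bash
mkdir -p pics; cat > h.py <<'E'
import numpy as np, cv2
from workcell import get_state, read_camera, calibration, hand_in
def cloud(name):
    c=calibration(name); im,d=read_camera(name)
    K=np.array(c['mtx']);T=np.array(c['world_from_camera'])
    v,u=np.mgrid[0:d.shape[0],0:d.shape[1]]
    p=np.stack([(u-K[0,2])/K[0,0]*d,-(v-K[1,2])/K[1,1]*d,-d],-1)
    return im,d,p@T[:3,:3].T+T[:3,3]
E
python3 - <<'E'
from h import *
ims=[]
for n in ['top','side']:
    im,d,P=cloud(n); np.savez(n+'.npz',im=im,d=d,P=P)
    cv2.imwrite(f'pics/{n}0.png',im[:,:,::-1])
    print(n,calibration(n)); print((d>0).mean())
print(get_state())
E
```

```text
top {'mtx': array([[538.10597159,   0.        , 276.28721647],
       [  0.        , 538.10597159, 206.19443722],
       [  0.        ,   0.        ,   1.        ]]), 'world_from_camera': array([[-0.02705805,  0.99524356, -0.09358484,  0.42976373],
       [-0.99936009, -0.02474093,  0.02583209,  0.10521458],
       [ 0.02339384,  0.09422392,  0.99527613,  1.43277846],
       [ 0.        ,  0.        ,  0.        ,  1.        ]])}
0.9959183673469387
side {'mtx': array([[406.07726935,   0.        , 277.48508756],
       [  0.        , 406.07726935, 219.7888901 ],
       [  0.        ,   0.        ,   1.        ]]), 'world_from_camera': array([[ 0.98173322,  0.09781511, -0.16319343,  0.42420598],
       [-0.19021191,  0.52439408, -0.829958  , -0.64838425],
       [ 0.00439524,  0.84583867,  0.53342068,  0.5673377 ],
       [ 0.        ,  0.        ,  0.        ,  1.        ]])}
0.9958928571428571
{'clock': 0.1, 'joint_pos': array([-1.25658348e+00,  3.13934364e-01,  4.50852526e-02,  1.30359820e+00,
        1.37540258e-06,  1.43118717e+00]), 'qvel': array([-0.00052004, -0.00113051,  0.00380264, -0.00041815, -0.00054595,
        0.00114111]), 'tau': array([ 3.08423259e-03, -4.81727028e+01,  2.99241507e+01,  1.28586733e-02,
       -8.47670435e-05, -1.83579232e-06]), 'tcp_pos': array([ 0.25192631, -0.51636405,  0.23048988]), 'orientation': array([-8.22410312e-04,  9.74365639e-01,  2.24968708e-01, -7.12905680e-05]), 'wrist_force': array([-0.17675269,  0.69612967,  0.15547294]), 'ft_torque': array([ 0.04397526, -0.01475693,  0.01833244]), 'grip_force': 0.0, 'finger_gap': 0.08536483999874038}
```

View pics/top0.png

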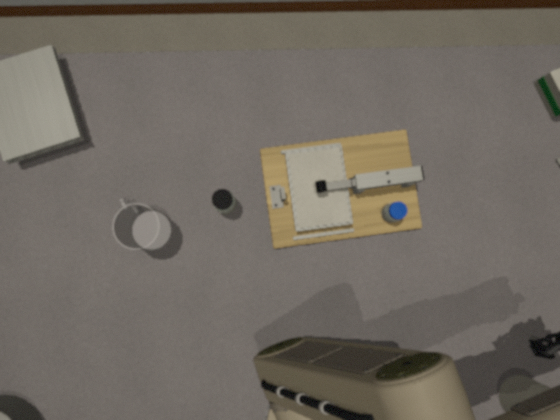

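View pics/side0.png

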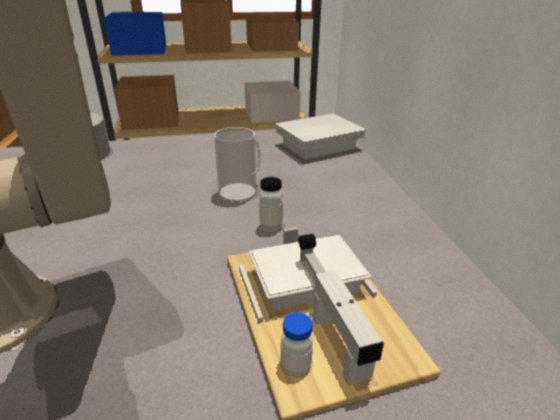

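The top view shows the board around (340,188), the black knob at (321,186), tube (357–422, 175–185), post at (280,195), shaker (223,200), blue cap (397,211), pitcher (140,228). The side view agrees, with the knob at (307,242).

```bash
python3 - <<'E'
from h import *
z=np.load('top.npz');im=z['im'];P=z['P'];d=z['d']
hsv=cv2.cvtColor(im,cv2.COLOR_RGB2HSV)
v,u=np.mgrid[0:420,0:560]
roi=(u>250)&(u<430)&(v>120)&(v<255)
Z=P[...,2]
m=roi&(Z>0.008)
c=max(cv2.findContours(m.astype(np.uint8),0,2)[0],key=cv2.contourArea)
r=cv2.minAreaRect(c);print('board px',r)
C=calibration('top');K=C['mtx'];T=C['world_from_camera']
def ray(px,h):
    q=np.array([(px[0]-K[0,2])/K[0,0],-(px[1]-K[1,2])/K[1,1],-1]);q=T[:3,:3]@q
    return T[:3,3]+q*(h-T[2,3])/q[2]
B=[ray(p,0.018) for p in cv2.boxPoints(r)];print(np.round(B,4)); B=np.array(B);print('centre',B.mean(0))
w=cv2.minAreaRect((B[:,:2]*1000).astype(np.float32));print('board world',w)
t=roi&(Z>0.105)&(Z<0.125)&(u>350)
pts=P[t][:,:2];print('tube',len(pts),cv2.minAreaRect((pts*1000).astype(np.float32)),cv2.fitLine(pts.astype(np.float32),2,0,.01,.01).ravel(),np.median(Z[t]))
k=roi&(hsv[...,2]<50)&(u>310)&(u<332)&(v>176)&(v<197)
print('knob',k.sum(),u[k].mean(),v[k].mean(),np.median(P[k],0),P[k].min(0),P[k].max(0), ray((u[k].mean(),v[k].mean()),.125))
l=roi&(Z>0.06)&(Z<0.08)&(u<360); print('lid',cv2.minAreaRect((P[l][:,:2]*1000).astype(np.float32)),np.median(Z[l]))
p=roi&(Z>0.08)&(u<292)&(u>268); print('post',p.sum(),P[p].mean(0),cv2.minAreaRect((P[p][:,:2]*1000).astype(np.float32)))
for n,b in [('shaker',(205,240,180,220)),('pitch',(105,180,190,255)),('spice',(380,412,195,226))]:
    s=(u>b[0])&(u<b[1])&(v>b[2])&(v<b[3])&(Z>0.07)
    print(n,P[s].min(0),P[s].max(0))
z=np.load('side.npz');im=z['im'];P=z['P'];hsv=cv2.cvtColor(im,cv2.COLOR_RGB2HSV)
k=(hsv[...,2]<50)&(u>295)&(u<322)&(v>230)&(v<254)
print('side knob',k.sum(),u[k].mean(),v[k].mean(),np.median(P[k],0),P[k].min(0),P[k].max(0))
E
```

```text
board px ((344.71490478515625, 188.2908477783203), (102.07842254638672, 160.62213134765625), 82.92646026611328)
[[ 0.7211  0.1111  0.018 ]
 [ 0.7656 -0.3196  0.018 ]
 [ 0.4918 -0.3389  0.018 ]
 [ 0.4509  0.0846  0.018 ]]
centre [ 0.60734936 -0.11569503  0.018     ]
board world ((607.9849243164062, -117.51644897460938), (274.3521423339844, 432.944580078125), 5.593729496002197)
tube 1295 ((574.8692016601562, -210.7831573486328), (124.9962158203125, 182.28170776367188), 6.102947235107422) [ 0.06522833  0.9978704   0.6019111  -0.21436074] 0.11527881718082345
knob 83 320.73493975903614 186.3012048192771 [ 0.59853671 -0.03879206  0.13195503] [ 0.5864704  -0.04918203  0.1227997 ] [ 0.6116785  -0.02899455  0.13937128] [ 0.59906298 -0.03918213  0.125     ]
lid ((603.8401489257812, -41.12867736816406), (207.06539916992188, 201.1317596435547), 6.120779991149902) 0.07052074044672707
post 69 [0.54570771 0.06761937 0.45897468] ((515.5131225585938, 73.24969482421875), (18.00542449951172, 182.13917541503906), 75.20166015625)
shaker [0.42976373 0.10521458 0.07034259] [0.5982369  0.23007453 1.43277846]
pitch [0.42976373 0.10521458 0.07009092] [0.58583367 0.45470922 1.43277846]
spice [ 0.42976373 -0.25245189  0.07029848] [0.55996977 0.10521458 1.43277846]
side knob 197 306.6243654822335 241.61928934010152 [ 0.59802887 -0.04864733  0.12707587] [ 0.42420598 -0.64838425  0.10414012] [ 0.61279111 -0.02823323  0.5673377 ]
```

```bash
cat >> h.py <<'E'
from scipy.spatial.transform import Rotation as R
TH=np.radians(6.0)
X=np.array([np.cos(TH),np.sin(TH),0]);Y=np.array([-np.sin(TH),np.cos(TH),0])
def tool(tilt=0): # tool y along carrier x, pointing down, leaned by tilt about carrier x
    zt=np.array([0,0,-1.]); yt=X; xt=np.cross(yt,zt)
    return R.from_rotvec(X*tilt)*R.from_matrix(np.stack([xt,yt,zt],1))
def cur():
    s=get_state();q=s['orientation'];return np.array(s['tcp_pos']),R.from_quat([q[1],q[2],q[3],q[0]]),s
def delta(p,Rt):
    p0,R0,s=cur()
    return np.round(R0.inv().apply(np.array(p)-p0),4),np.round((R0.inv()*Rt).as_rotvec(degrees=True),2)
E
python3 - <<'E'
from h import *
print(delta([.599,-.039,.205],tool()))
E
```

```text
(array([ 0.5212, -0.2768,  0.0261]), array([ -0.07,  -0.07, -70.  ]))
```

Call:
drive_tool([
  [[0,0.052,-0.028,0,0,0,-7],[0,0.104,-0.055,0,0,0,-14],[0,0.156,-0.083,0,0,0,-21],[0,0.208,-0.111,0,0,0,-28],[0,0.26,-0.138,0,0,0,-35],[0,0.313,-0.166,0,0,0,-42],[0,0.365,-0.194,0,0,0,-49],[0,0.417,-0.221,0.005,0,0,-56],[0,0.469,-0.249,0.015,0,0,-63],[0,0.521,-0.277,0.026,0,0,-70],[0,0.521,-0.277,0.026,0,0,-70],[0,0.521,-0.277,0.026,0,0,-70]],
], newtons=40)

```text
clock: 1.6
tcp_pos: [0.5984, -0.0394, 0.2047]
orientation: [-0.001, 0.669, 0.743, -0.001]
wrist_force: [-1.0, -0.5, 0.1]
finger_gap: 0.0855
grip_force: 0.0
```

```bash
python3 - <<'E'
from h import *
c=calibration('wrist');p,Rc,s=cur()
im,d=read_camera('wrist');cv2.imwrite('pics/w1.png',im[:,:,::-1]);np.savez('w1.npz',im=im,d=d,K=c['mtx'],T=c['world_from_camera'])
print(c,p,s['orientation'],delta([.599,-.039,.1],tool()))
E
```

```text
{'mtx': array([[325.1922621 ,   0.        , 280.4034251 ],
       [  0.        , 325.1922621 , 208.13291347],
       [  0.        ,   0.        ,   1.        ]]), 'world_from_camera': array([[ 0.99456347, -0.09964225, -0.03024779,  0.59022357],
       [ 0.10409691,  0.94380087,  0.31369371,  0.04099802],
       [-0.00270925, -0.315137  ,  0.94904232,  0.34816329],
       [ 0.        ,  0.        ,  0.        ,  1.        ]])} [ 0.59838246 -0.0394043   0.20470039] [-5.12638380e-04  6.69123843e-01  7.43150483e-01 -6.16329527e-04] (array([0.0011, 0.0009, 0.1051]), array([-0.06,  0.01, -0.07]))
```

View pics/w1.png

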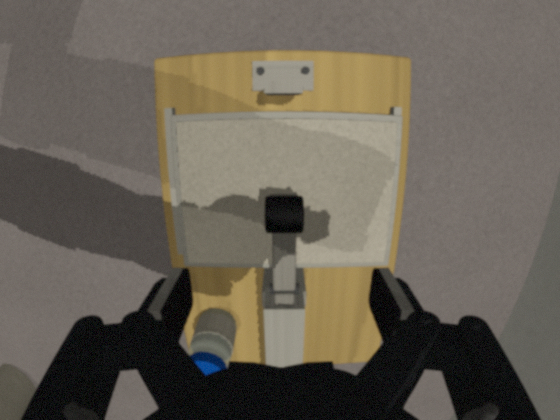

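The wrist view shows the knob at (284,214), centred between the fingers, with the post and its foot plate at (283,77) and the yaw well aligned.

```bash
python3 - <<'E'
from h import *
z=np.load('w1.npz');K=z['K'];T=z['T'];im=z['im'];d=z['d']
def pt(px,h):
    x=(px[0]-K[0,2])/K[0,0];y=(px[1]-K[1,2])/K[1,1];r=np.hypot(x,y)
    q=T[:3,:3]@np.array([np.sin(r)*x/r,-np.sin(r)*y/r,-np.cos(r)])
    return T[:3,3]+q*(h-T[2,3])/q[2]
v,u=np.mgrid[0:420,0:560]
m=((im.max(2)<45)&(u>255)&(u<315)&(v>185)&(v<245)).astype(np.uint8)
c=max(cv2.findContours(m,0,2)[0],key=cv2.contourArea);b=cv2.boundingRect(c);print(b,d[214,284])
cx=b[0]+b[2]/2-.5;cy=b[1]+b[3]/2-.5
k=pt((cx,cy),.125);print('knob',k,'width',np.linalg.norm(pt((b[0],cy),.13)-pt((b[0]+b[2],cy),.13)))
g=pt((283,90),.09);print('post~',g,'dir deg',np.degrees(np.arctan2(*(k-g)[[0,1]])))
for r in range(60,100,4): print(r,im[r,272:296:6].mean(1).astype(int),np.round(d[r,283],3))
E
```

```text
(265, 195, 39, 38) 0.22777571
knob [ 0.6003651  -0.03658105  0.125     ] width 0.027759426872327027
post~ [0.59038758 0.05209935 0.09      ] dir deg 173.58058876868813
60 [150 143 141 142] 0.297
64 [148 150 147 148] 0.298
68 [145 145 144 143] 0.298
72 [146 147 146 145] 0.299
76 [146 145 146 148] 0.3
80 [146 147 149 148] 0.238
84 [143 144 148 146] 0.24
88 [137 144 147 147] 0.24
92 [125 129 128 130] 0.242
96 [86 88 88 85] 0.31
```

Call:
drive_tool([
  [[0,0.001,0.002,0.04,0,0,0],[0,0.001,0.002,0.08,0,0,0],[0,0.001,0.002,0.103,0,0,0],[0,0.001,0.002,0.103,0,0,0],[150,0.001,0.002,0.103,0,0,0],[170,0.001,0.002,0.103,0,0,0],[200,0.001,0.002,0.103,0,0,0],[230,0.001,0.002,0.103,0,0,0],[230,0.001,0.002,0.103,0,0,0],[230,0.001,0.002,0.103,0,0,0]],
], newtons=40)

```text
clock: 2.9
tcp_pos: [0.6009, -0.0385, 0.1034]
orientation: [0.001, 0.669, 0.743, -0.0]
wrist_force: [-2.9, -0.6, 4.8]
finger_gap: 0.0274
grip_force: 44.8
```

Call:
drive_tool([
  [[230,-0.0007,0,-0.007,0,5,0],[230,-0.002,0,-0.0135,0,10,0],[230,-0.004,0,-0.02,0,15,0],[230,-0.0065,0,-0.027,0,20,0],[230,-0.0095,0,-0.033,0,25,0],[230,-0.0095,0,-0.033,0,25,0],[230,-0.0095,0,-0.033,0,25,0]],
])

```text
clock: 3.78
tcp_pos: [0.6018, -0.0476, 0.1356]
orientation: [-0.161, 0.653, 0.726, 0.145]
wrist_force: [-0.9, 1.9, 3.8]
finger_gap: 0.0273
grip_force: 44.4
```

```bash
python3 - <<'E'
from h import *
p,Rc,s=cur();print(p,s['wrist_force'],s['finger_gap'])
z=Rc.as_matrix()[:,2];print('tool z',z,'fwd in tool',Rc.inv().apply(Y))
im,d=read_camera('side');cv2.imwrite('pics/s2.png',im[150:400,180:430,::-1])
E
```

```text
[ 0.60184309 -0.04760669  0.13561118] [-0.9085603   1.86047174  3.76889079] 0.027336386339178575
tool z [-0.04418274  0.42002506 -0.90643634] fwd in tool [9.06436184e-01 5.29813743e-04 4.22342473e-01]
```

View pics/s2.png

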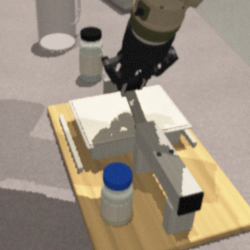

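The clamp has come up with the gripper, with the link tilted clear of the lid. Next I draw the bar out short of its earliest possible stop.

Call:
drive_tool([
  [[230,0.009,0,0.0042,0,0,0],[230,0.018,0,0.0084,0,0,0],[230,0.027,0,0.0127,0,0,0],[230,0.036,0,0.0169,0,0,0],[230,0.045,0,0.0211,0,0,0],[230,0.054,0,0.0253,0,0,0],[230,0.063,0,0.0295,0,0,0],[230,0.072,0,0.0337,0,0,0],[230,0.077,0,0.0359,0,0,0],[230,0.077,0,0.0359,0,0,0]],
])

```text
clock: 5.08
tcp_pos: [0.5926, 0.0356, 0.1342]
orientation: [-0.16, 0.654, 0.726, 0.143]
wrist_force: [-0.9, -6.2, -3.2]
finger_gap: 0.0271
grip_force: 44.1
```

Call:
drive_tool([
  [[230,0.0036,0,0.0017,0,0,0],[230,0.0072,0,0.0034,0,0,0],[230,0.0109,0,0.0051,0,0,0],[230,0.0145,0,0.0068,0,0,0],[230,0.018,0,0.0084,0,0,0],[230,0.0217,0,0.0101,0,0,0],[230,0.0217,0,0.0101,0,0,0]],
])

```text
clock: 5.95
tcp_pos: [0.59, 0.0589, 0.1341]
orientation: [-0.159, 0.654, 0.726, 0.143]
wrist_force: [-1.4, -7.0, -2.6]
finger_gap: 0.0274
grip_force: 44.2
```

Call:
drive_tool([
  [[230,0.0018,0,0.0008,0,0,0],[230,0.0036,0,0.0017,0,0,0],[230,0.0054,0,0.0025,0,0,0],[230,0.0063,0,0.003,0,0,0],[230,0.0063,0,0.003,0,0,0]],
])

```text
clock: 6.58
tcp_pos: [0.5893, 0.0655, 0.1338]
orientation: [-0.159, 0.654, 0.726, 0.142]
wrist_force: [-0.9, -7.9, -4.5]
finger_gap: 0.0273
grip_force: 44.2
```

Call:
drive_tool([
  [[230,0.0009,0,0.0004,0,0,0],[230,0.0018,0,0.0008,0,0,0],[230,0.0018,0,0.0008,0,0,0]],
])

```text
clock: 6.95
tcp_pos: [0.5891, 0.0673, 0.1338]
orientation: [-0.159, 0.654, 0.726, 0.142]
wrist_force: [-1.1, -7.9, -3.2]
finger_gap: 0.0274
grip_force: 44.2
```

Call:
drive_tool([
  [[230,0.0009,0,0.0004,0,0,0],[230,0.0018,0,0.0008,0,0,0],[230,0.0018,0,0.0008,0,0,0]],
])

```text
clock: 7.32
tcp_pos: [0.5888, 0.0693, 0.1338]
orientation: [-0.159, 0.654, 0.726, 0.142]
wrist_force: [-0.7, -7.8, -4.3]
finger_gap: 0.0273
grip_force: 44.1
```

Call:
drive_tool([
  [[230,0.0009,0,0.0004,0,0,0],[230,0.0009,0,0.0004,0,0,0]],
])

```text
clock: 7.58
tcp_pos: [0.5888, 0.0702, 0.1338]
orientation: [-0.159, 0.654, 0.726, 0.142]
wrist_force: [-0.8, -8.7, -3.7]
finger_gap: 0.0273
grip_force: 44.1
```

Call:
drive_tool([
  [[230,0.0009,0,0.0004,0,0,0],[230,0.0009,0,0.0004,0,0,0]],
])

```text
clock: 7.82
tcp_pos: [0.5887, 0.0712, 0.1338]
orientation: [-0.159, 0.654, 0.726, 0.142]
wrist_force: [-0.1, -9.2, -4.1]
finger_gap: 0.0273
grip_force: 44.1
```

Call:
drive_tool([
  [[230,0.0009,0,0.0004,0,0,0],[230,0.0009,0,0.0004,0,0,0]],
])

```text
clock: 8.07
tcp_pos: [0.5886, 0.0719, 0.1335]
orientation: [-0.159, 0.654, 0.726, 0.142]
wrist_force: [-0.4, -9.7, -5.4]
finger_gap: 0.0275
grip_force: 44.1
```

Call:
drive_tool([
  [[230,0.0009,0,0.0004,0,0,0],[230,0.0009,0,0.0004,0,0,0],[230,0.0009,0,0.0004,0,0,0]],
])

```text
clock: 8.45
tcp_pos: [0.5885, 0.0722, 0.1332]
orientation: [-0.159, 0.654, 0.726, 0.141]
wrist_force: [-0.3, -11.3, -6.4]
finger_gap: 0.0275
grip_force: 44.1
```

Call:
drive_tool([
  [[230,0.0009,0,0.0004,0,0,0],[230,0.0009,0,0.0004,0,0,0],[230,0.0009,0,0.0004,0,0,0]],
])

```text
clock: 8.82
tcp_pos: [0.5885, 0.0727, 0.1328]
orientation: [-0.158, 0.654, 0.726, 0.141]
wrist_force: [0.7, -12.7, -8.3]
finger_gap: 0.027
grip_force: 43.9
```

```bash
python3 - <<'E'
from h import *
a,_=read_camera('side');b,_=read_camera('wrist')
a=cv2.resize(a[180:400,200:420],(400,400));b=b[10:410,80:480]
cv2.imwrite('pics/c3.png',np.hstack([a,b])[:,:,::-1]);print(get_state()['wrist_force'],cur()[1].as_matrix()[:,2])
E
```

```text
[ -1.0249735  -13.09965396  -9.24630936] [-0.04519521  0.4119619  -0.91007955]
```

View pics/c3.png

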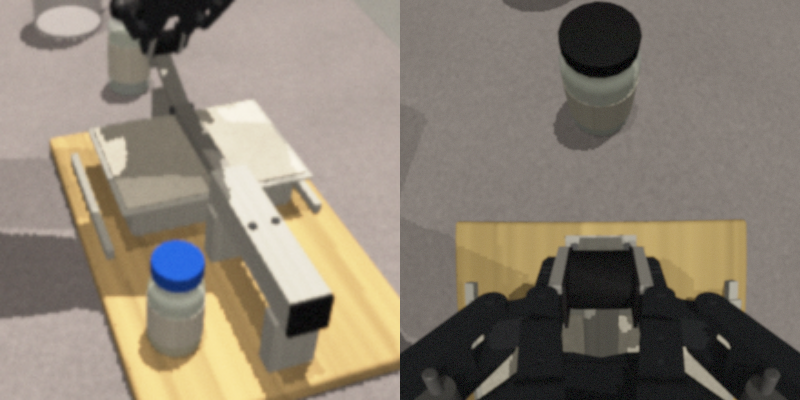

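The side view shows the bar far out with the clamp raised over the post. The wrist view shows the knob still held, and the shaker is clear ahead. The pull went solid at about 120 mm out. Now I back off slightly and lower on the hinge arc.

Call:
drive_tool([
  [[230,-0.0026,0,0.007,0,-6,0],[230,-0.0034,0,0.0153,0,-12,0],[230,-0.005,0,0.0234,0,-18,0],[230,-0.0077,0,0.032,0,-24.4,0],[230,-0.0077,0,0.032,0,-24.4,0],[230,-0.0077,0,0.032,0,-24.4,0]],
])

```text
clock: 9.68
tcp_pos: [0.5877, 0.0802, 0.103]
orientation: [-0.002, 0.67, 0.743, 0.001]
wrist_force: [-2.4, -12.2, 1.4]
finger_gap: 0.0277
grip_force: 44.7
```

```bash
python3 - <<'E'
from h import *
p,Rc,s=cur();print(p,s['wrist_force'],Rc.as_matrix()[:,2],delta(p+Y*-.01,tool()))
E
```

```text
[0.5876744 0.0801739 0.1030426] [ -2.36528281 -12.19375459   1.38914239] [-0.0011208   0.0034032  -0.99999358] (array([-0.01,  0.  , -0.  ]), array([-0.04, -0.2 , -0.08]))
```

Call:
drive_tool([
  [[230,-0.003,0,0,0,0,0],[230,-0.006,0,0,0,0,0],[230,-0.009,0,0,0,0,0],[230,-0.012,0,0,0,0,0],[230,-0.0135,0,0,0,0,0],[230,-0.0135,0,0,0,0,0]],
])

```text
clock: 10.42
tcp_pos: [0.589, 0.0677, 0.1031]
orientation: [-0.003, 0.67, 0.743, 0.002]
wrist_force: [-1.6, -7.7, 2.0]
finger_gap: 0.0274
grip_force: 44.8
```

Call:
drive_tool([
  [[230,-0.001,0,0,0,0,0],[230,-0.002,0,0,0,0,0],[230,-0.003,0,0,0,0,0],[230,-0.004,0,0,0,0,0],[230,-0.004,0,0,0,0,0]],
])

```text
clock: 11.05
tcp_pos: [0.5893, 0.0652, 0.1031]
orientation: [-0.004, 0.669, 0.743, 0.003]
wrist_force: [-4.0, -4.9, 4.4]
finger_gap: 0.0275
grip_force: 45.0
```

Call:
drive_tool([
  [[230,-0.001,0,0,0,0,0],[230,-0.0015,0,0,0,0,0],[230,-0.0015,0,0,0,0,0]],
])

```text
clock: 11.42
tcp_pos: [0.5893, 0.0652, 0.1031]
orientation: [-0.005, 0.669, 0.743, 0.004]
wrist_force: [-5.1, 1.0, 5.9]
finger_gap: 0.0275
grip_force: 45.2
```

The hook is solid against the post and the spring load has moved onto it. Release and rise.

Call:
drive_tool([
  [[180,0,0,0,0,0,0],[120,0,0,0,0,0,0],[0,0,0,0,0,0,0],[0,0,0,0,0,0,0],[0,0,0,0,0,0,0],[0,0,0,-0.02,0,0,0],[0,0,0,-0.05,0,0,0],[0,0,0,-0.09,0,0,0],[0,0,0,-0.13,0,0,0],[0,0,0,-0.13,0,0,0],[0,0,0,-0.13,0,0,0]],
])

```text
clock: 12.8
tcp_pos: [0.5901, 0.0625, 0.2325]
orientation: [-0.004, 0.669, 0.743, 0.003]
wrist_force: [-0.2, 0.7, 0.1]
finger_gap: 0.0854
grip_force: 0.0
```

```bash
python3 - <<'E'
from h import *
p,Rc,s=cur();print(p,s['wrist_force'],s['finger_gap'])
a,_,P=cloud('side');b,_=read_camera('wrist')
v,u=np.mgrid[0:420,0:560]
k=(a.max(2)<50)&(np.abs(P[...,0]-.589)<.03)&(np.abs(P[...,1]-.063)<.03)&(P[...,2]<.15)&(P[...,2]>.1)
print('knob side',k.sum(),np.median(P[k],0),P[k].max(0),P[k].min(0))
a=cv2.resize(a[180:400,200:420],(400,400));b=b[10:410,80:480]
cv2.imwrite('pics/c4.png',np.hstack([a,b])[:,:,::-1])
E
```

```text
[0.59008772 0.0625457  0.23250124] [-0.21772417  0.69249088  0.05120751] 0.08536915139027436
knob side 157 [0.58793259 0.05384277 0.12569418] [0.60181679 0.06643226 0.13534081] [0.57572682 0.04801107 0.1073699 ]
```

View pics/c4.png

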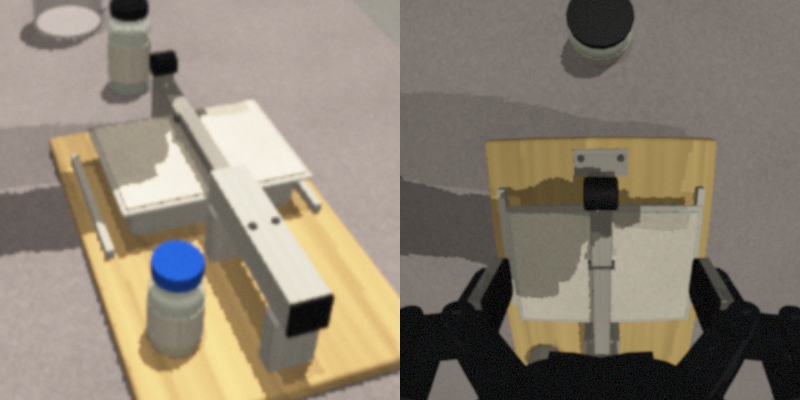

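The picture shows the bar holding itself out with the clamp level, the knob over the post, and the tray and jars in place. The knob has shifted about 103 mm, which is the hooked position.

```bash
python3 -c "
from workcell import hand_in
print(hand_in())"
```

```text
the job is handed in; nothing more can be done
None
```

The clamp is hooked behind the post and holding the bar out by itself, the tray and jars look undisturbed in the last picture, and the job is handed in at about 13 s on the robot's clock; no verdict came back.

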